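Load the test kiln, set its power lever to the preset and click the timer on

TASK

Load the open kiln: lay every glazed test tile that is there and exactly three of the white witness discs flat on its bed, none resting on another or on the rim, and leave the fourth disc on the table. Only when the load is complete, swing the red-balled power lever into line with the orange pointer without moving the pointer, and last of all turn the timer knob clockwise until it clicks over past its detent. Leave the bottle, mug and jar where they stand.

Things in the scene. Friction and masses are not known exactly. Their poses are not given: they have to be found in the camera images.
- kiln_bed (a point): Centre of the pale bed of the low open kiln (steel jacket, 230 x 280 mm outside, fixed). The bed is a flat rectangle, 200 mm along this frame's x and 250 mm along its y, 50 mm above the table, with a plaster rim 15 mm thick standing 12 mm above the bed all round.
- power_lever (a joint): Power lever of the grey control unit (fixed box, 110 x 200 x 50 mm high, right of the kiln): angle in rad, 0 = off, leaning 0.6 rad from vertical towards the unit's -x (robot) side, 1.2 = leaning 0.6 rad towards its +x side. Swings in the unit's x-z plane about a level axis along the unit's y; stiff (about 1.0 N at the ball), stays where it is left.
- lever_tip (a point): Centre of the lever's red ball, 26 mm diameter, 115 mm from the hinge. z points along the lever away from the hinge, y along the hinge axis.
- lever_hinge (a point): Point on the lever's hinge axis, 60 mm above the table. Frame turns with the lever, y along the hinge axis.
- pointer (a joint): Angle of the orange preset pointer, on the same hinge axis and the same scale as the power lever: lever in line with pointer when both joints read the same. Very stiff; not to be moved.
- pointer_tip (a point): End of the flat orange pointer, 58 mm from the hinge axis, 22 mm to the +y side of the lever; z points along the pointer.
- timer (a joint): Timer knob on the same unit: angle in rad, 0 = off, grows clockwise seen from above, stop at 1.2. A spring resists with about 0.12 N m at first, less and less up to the detent at 0.6 rad; past that the knob snaps on by itself to rest at the stop, 1.2 (clicked over). Let go before 0.6 it springs back to 0.
- timer_grip (a point): On the knob's vertical axis at the height to grip, 87 mm above the table. The knob has an upright black bar grip 42 mm long (this frame's x) and 14 mm thick (its y), whose top is 7 mm above this point; below it a flat disc, 44 mm diameter, whose top is 23 mm below this point. The frame turns with the knob. The lever stands 105 mm to its +y side when the knob is at 0.
- tile1: Terracotta test tile with a blue glazed top, 48 (its x) x 40 (its y) x 10 mm thick, 45 g; origin at its centre. 3 to 5 such tiles are there, an absent one is None.
- tile2: Terracotta test tile with a green glazed top, 48 (its x) x 40 (its y) x 10 mm thick, 45 g; origin at its centre. 3 to 5 such tiles are there, an absent one is None.
- tile3: Terracotta test tile with a yellow glazed top, 48 (its x) x 40 (its y) x 10 mm thick, 45 g; origin at its centre. 3 to 5 such tiles are there, an absent one is None.
- tile4: Terracotta test tile with a violet glazed top, 48 (its x) x 40 (its y) x 10 mm thick, 45 g; origin at its centre. 3 to 5 such tiles are there, an absent one is None.
- tile5: Terracotta test tile with a black glazed top, 48 (its x) x 40 (its y) x 10 mm thick, 45 g; origin at its centre. 3 to 5 such tiles are there, an absent one is None.
- disc1: White ceramic witness disc with a dark centre spot, 32 mm diameter, 12 mm thick, 25 g; origin at its centre, z its axis. All four are always there and are alike.
- disc2: White ceramic witness disc with a dark centre spot, 32 mm diameter, 12 mm thick, 25 g; origin at its centre, z its axis. All four are always there and are alike.
- disc3: White ceramic witness disc with a dark centre spot, 32 mm diameter, 12 mm thick, 25 g; origin at its centre, z its axis. All four are always there and are alike.
- disc4: White ceramic witness disc with a dark centre spot, 32 mm diameter, 12 mm thick, 25 g; origin at its centre, z its axis. All four are always there and are alike.
- glaze_bottle: Bystander: white bottle, 60 mm diameter, 150 mm tall; origin under its centre.
- mug: Bystander: blue mug, 76 mm diameter, 85 mm tall; origin under its centre.
- oxide_jar: Bystander: amber jar with a black cap, 60 mm diameter, 75 mm tall; origin under its centre.
Things that resemble listed ones, but are neither listed nor needed, are in the scene too. What is shaped like the tile2 but pink is not meant.

How it is judged:
By the outcome, as a careful person would: the job done as asked, in the order asked, and still so for the second after the job is handed in, with the robot touching nothing.
Of tile1, tile2, tile3, tile4, tile5 only 3 to 5 are there at a start; the rules pass over those that are not, and their reading is None.
At some moment in a run one of tile1, tile2, tile3, tile4, tile5, disc1, disc2, disc3, disc4 may be knocked a few centimetres aside while the robot is not near it.
Once in a run the grip may slacken for a moment while it holds something.
It also fails if it takes over 210 s, if anything falls off the work surface, if the arm or the gripper's body presses on something with over 40 N, if the wrist force passes 120 N, or if a joint passes its speed limit or range.

ROBOT

A 6-joint arm with a two-finger parallel gripper is mounted at the origin on the work surface. World frame = base frame: x ahead of the robot, y to its left, z up, the work surface at z = 0. Lengths are in m, angles in rad, forces in N, time in s.
With the tool pointing down it reaches from about 0.425 to 0.95 m from the base axis. Payload 3.5 kg.
Tool frame: the origin (TCP) lies on the centre line of the jaws, within the pads' length; the fingertips stand 19 mm ahead of it and the grasp point (between the pads) is the TCP; z points along the fingers, y is the line along which they close (so a half turn about z gives the same grasp; the last joint's range is limited). The gripper opens to 85 mm and grips with 20 to 120 N. Pads are 22 mm wide; open, the fingers measure 114 mm over their backs; the gripper's body (76 mm by 85 mm) begins 54 mm behind the grasp point. The pads swing forward as they close: fully open they stand 13 mm farther back than shut.
Start: joints at [-1.318, 0.286, 1.577, -0, 1.279, -0.15], TCP at [0.265, -0.621, 0.224] pointing down, gripper open.
Joint ranges: [-2.77, 2.77], [-0.9, 2.22], [0.21, 2.48], [-1.53, 4.67], [0.24, 2.81], [-2.84, 2.84]. Speed limits (rad/s): [2.79, 2.79, 3.14, 3.14, 3.14, 3.14].

INTERFACE

Orientations are given as a unit quaternion [x, y, z, w].
In Python, from plant import ctrl, imaging gives the robot as it stands. The module is installed in compiled form; this text tells all that it offers.
- The arm moves only by the shell command python3 -m handwheel 'ROWS' [OPENING] [FORCE]. ROWS is JSON, one flat list of numbers, 6 for each row, row after row: the shift along the world's x, y, z in units of 150 mm (1.0 is 150 mm), then the turn, a rotation vector about the world's x, y, z in units of 90 degrees (1.0 is 90 degrees). In form: [tx, ty, tz, rx, ry, rz, tx, ty, tz, rx, ry, rz, ...]. A call has 1 to 5 rows; each row shifts and turns the commanded pose from where the row before left it; what a row does not reach is not made up. A row lasts 1/12 s, in which the tool goes at most 41.7 mm and 7.16 degrees, less where a joint would pass 70% of its speed; a pose out of reach is approached as far as the arm can. A call with a number of a shift or a turn outside -1 to 1 is refused whole. A call with a gripper value outside its range is refused whole. OPENING is the opening, from 0 (shut) to 1 (fully open), set as the call begins (- or left out, the last holds). The fingers move at their own pace and stop on an object; FORCE is the grip in N (left out, the last holds). Time passes only in rows, so rows that do not move let the fingers close. It gives the time, the measured TCP pose, the force, the opening and the grip force at its end, in the units of the state.
- ctrl.get_state(): the state, without advancing time (a new reading comes with each control period).
- imaging.read_camera(name): name is "scene" or "top" or "wrist"; returns (picture, depth): 420x560x3 uint8, blue, green, red; 420x560 float32, m along the optical axis (not along the pixel's ray), 0 where there is no reading.
- imaging.get_calibration(name): a dict with "fovy" (degrees; the focal length in pixels is half the picture's height over the tangent of half this angle, whatever the lens; pixels are square), "cx", "cy" (the principal point, pixels), "distortion" ([k1, k2, p1, p2, k3] as OpenCV has them; the pictures are not rectified), "R" (3x3) and "t" (3): a world point X has camera coordinates R X + t. Camera axes: x right, y down, z forward; pixel columns grow to the right and rows downward; lengths in m; the calibration is good to about 2 mm. A picture is of the moment at which its call begins: read the wrist's pose just before it. get_calibration takes no time and is no camera call; for the wrist camera it gives the pose at the moment of the call.
- ctrl.sign_off(): hands the job in; it is judged then, once.
The state is a dict: "time": time; "qpos": joint angles; "dq": joint speeds; "joint_efforts": joint torques, N m; "eef_pos": TCP position; "tcp_rot": TCP orientation; "contact_force": force on the tool from outside, world axes, zero at the start; "wrist_torque": the same for the moment, N m; "opening": opening from 0.0 (shut) to 1.0 (fully open); "finger_force": force on a finger pad.
Only numpy, scipy, OpenCV 4.12 (cv2) and the standard library are available. Lean on these libraries where they do the work, as an engineer would, in place of code of your own. Each camera call takes 0.05 s, during which the arm holds its last target. There are 200 camera calls.

## Working session

There is one attempt and no reset: what is moved stays moved. The work goes in short steps, Python scripts to look and compute and a shell command to move; the robot and the scene stay as the last step left them, time stands still between calls to the robot, and variables do not carry over. Pictures are saved under pics/ and viewed, at most 14 in all, crops included, and the job is handed in when it is done.

```bash
mkdir -p pics
cat > h.py <<'E'
import numpy as np,cv2
from plant import ctrl,imaging
def snap(n,save=None):
    c=imaging.get_calibration(n); im,d=imaging.read_camera(n)
    if save: cv2.imwrite('pics/'+save,im)
    return c,im,d
def K(c,im):
    f=im.shape[0]/2/np.tan(np.radians(c['fovy'])/2)
    return np.array([[f,0,c['cx']],[0,f,c['cy']],[0,0,1.]])
def ray(c,im,uv):
    uv=np.array(uv,float).reshape(-1,1,2)
    p=cv2.undistortPoints(uv,K(c,im),np.array(c['distortion'],float)).reshape(-1,2)
    R=np.array(c['R']);t=np.array(c['t'])
    return -R.T@t,(np.c_[p,np.ones(len(p))])@R
def plane(c,im,uv,z):
    o,d=ray(c,im,uv); return o+d*((z-o[2])/d[:,2])[:,None]
E
python3 - <<'E'
from h import *
for n in('top','scene','wrist'):
    c,im,d=snap(n,n+'0.png'); print(n,c['fovy'],c['distortion'],np.round(-np.array(c['R']).T@c['t'],3),np.round(c['R'],2).tolist())
print(ctrl.get_state())
E
```

```text
top 47.998398360999566 [0.04453994 0.         0.         0.         0.        ] [0.463 0.064 1.282] [[0.02, -1.0, 0.01], [-0.99, -0.03, -0.11], [0.11, -0.01, -0.99]]
scene 56.88463563310355 [-0.03216519  0.          0.          0.          0.        ] [ 1.406 -0.111  1.032] [[0.21, 0.98, -0.0], [0.71, -0.15, -0.69], [-0.67, 0.15, -0.72]]
wrist 69.82448870661547 [0.02343074 0.         0.         0.         0.        ] [ 0.332 -0.592  0.372] [[0.39, -0.92, -0.0], [-0.88, -0.38, 0.28], [-0.26, -0.11, -0.96]]
{'time': 0.15, 'qpos': array([-1.31801821e+00,  2.87031215e-01,  1.57786141e+00,  1.61368870e-05,
        1.27863940e+00, -1.50000912e-01]), 'dq': array([ 2.98684987e-05, -2.90630396e-03, -6.07810223e-03,  6.97342009e-04,
        4.42526680e-04,  1.71522962e-03]), 'joint_efforts': array([-1.20896075e-03, -4.06601071e+01, -2.93143469e+01, -2.40913223e-04,
        3.95080307e-03, -2.18642874e-06]), 'eef_pos': array([ 0.26447706, -0.62043835,  0.22270772]), 'tcp_rot': array([ 9.79789583e-01,  2.00028578e-01, -4.20948895e-05, -9.68804585e-04]), 'contact_force': array([-0.08496497, -0.58644875,  0.07298599]), 'wrist_torque': array([-0.07558097, -0.0067714 ,  0.00661314]), 'finger_force': 0.0, 'opening': 0.9995581314724823}
```

View pics/top0.png

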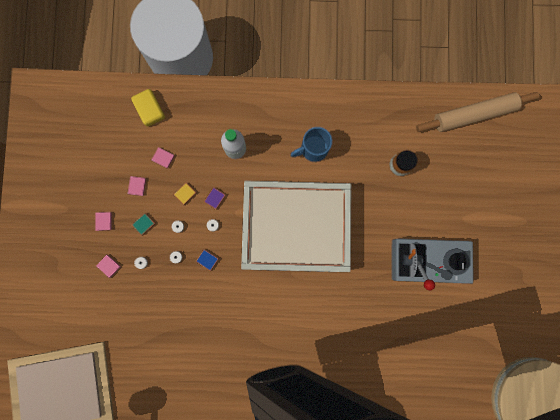

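View pics/scene0.png

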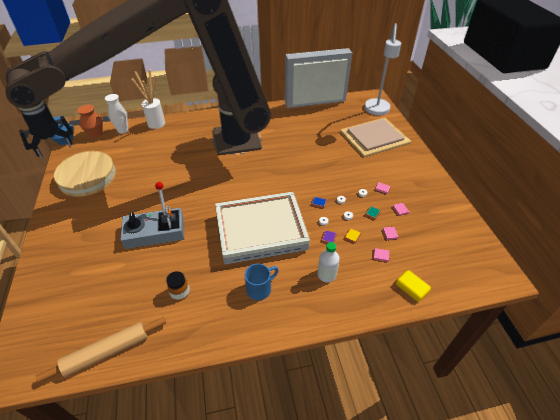

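```bash
cat >> h.py <<'E'
def cloud(c,im,d):
    v,u=np.mgrid[:im.shape[0],:im.shape[1]]
    o,r=ray(c,im,np.c_[u.ravel(),v.ravel()])
    return (o+r*d.reshape(-1,1)).reshape(*d.shape,3)
def rect(P):
    (x,y),(w,h),a=cv2.minAreaRect((P[:,:2]*1000).astype(np.float32))
    if h>w: w,h,a=h,w,a+90
    return round(x/1000,4),round(y/1000,4),round(w),round(h),round((a+90)%180-90,1)   # long-side angle deg
HUE={'blue':(100,125,110,40),'green':(65,95,80,40),'yellow':(15,30,150,120),'violet':(126,150,60,40),'pink':(155,178,60,120)}
def things(c,im,roi=None,amin=60,amax=900):
    hsv=cv2.cvtColor(im,cv2.COLOR_BGR2HSV); out=[]
    for k,(a,b,s,v) in HUE.items():
        m=cv2.inRange(hsv,(a,s,v),(b,255,255))
        for cn in cv2.findContours(m,cv2.RETR_EXTERNAL,cv2.CHAIN_APPROX_NONE)[0]:
            if amin<cv2.contourArea(cn)<amax: out.append((k,cn,.010))
    m=cv2.inRange(hsv,(0,0,150),(179,60,255))
    for cn in cv2.findContours(m,cv2.RETR_EXTERNAL,cv2.CHAIN_APPROX_NONE)[0]:
        if amin*.7<cv2.contourArea(cn)<amax: out.append(('white',cn,.012))
    return out
E
python3 - <<'E'
from h import *
c,im,d=snap('top')
for k,cn,z in things(c,im):
    uv=cn.reshape(-1,2).mean(0)
    if 90<uv[0]<350: print(k,uv.round(),rect(plane(c,im,cn.reshape(-1,2),z)))
P=cloud(c,im,d); Z=P[...,2]
print('table z',np.median(Z[300:330,150:230]),'bed z',np.median(Z[205:245,270:330]))
def sel(u0,u1,v0,v1,a,b):
    Q=P[v0:v1,u0:u1].reshape(-1,3); return Q[(Q[:,2]>a)&(Q[:,2]<b)]
print('kiln',rect(sel(225,370,165,285,.057,.068)))
print('unit',rect(sel(380,490,225,295,.044,.056)))
Q=sel(440,480,240,280,.086,.1);print('knob bar',len(Q),Q.mean(0),rect(Q))
Q=sel(440,480,240,280,.058,.07);print('knob disc',len(Q),Q.mean(0),rect(Q))
for n in('top','scene'):
    if n=='scene': c,im,d=snap(n);P=cloud(c,im,d)
    hsv=cv2.cvtColor(im,cv2.COLOR_BGR2HSV)
    for nm,lo,hi in(('red',(0,190,90),(4,255,255)),('orange',(5,190,120),(13,255,255))):
        m=cv2.inRange(hsv,lo,hi)
        for cn in cv2.findContours(m,cv2.RETR_EXTERNAL,cv2.CHAIN_APPROX_NONE)[0]:
            if cv2.contourArea(cn)>5:
                u=cn.reshape(-1,2).mean(0); mm=np.zeros(m.shape,np.uint8);cv2.drawContours(mm,[cn],-1,255,-1)
                print(n,nm,u,cv2.contourArea(cn),np.median(P[mm>0],0).round(4))
c,im,d=snap('top');a=cv2.resize(im[225:300,380:490],(770,525),interpolation=cv2.INTER_CUBIC)
cv2.imwrite('pics/unit0.png',a)
E
```

```text
blue [207. 260.] (0.4593, 0.2454, 42, 34, 58.5)
blue [313. 145.] (0.7759, -0.036, 113, 80, -34.5)
green [142. 224.] (0.5516, 0.4205, 41, 35, -43.0)
green [230. 135.] (0.8015, 0.194, 30, 28, -88.3)
yellow [184. 193.] (0.6369, 0.3137, 46, 39, -43.4)
yellow [146. 107.] (0.8727, 0.426, 96, 60, 28.5)
violet [214. 198.] (0.6263, 0.2325, 43, 34, -31.3)
pink [107. 266.] (0.4374, 0.5061, 47, 40, 50.5)
pink [102. 221.] (0.5561, 0.5267, 48, 34, 3.7)
pink [136. 186.] (0.6541, 0.4435, 49, 40, -6.0)
pink [162. 157.] (0.7341, 0.3771, 47, 39, 64.8)
white [140. 262.] (0.4477, 0.4206, 29, 29, -60.6)
white [175. 257.] (0.4643, 0.328, 29, 26, -88.7)
white [177. 226.] (0.5458, 0.328, 30, 27, 2.7)
white [212. 225.] (0.5534, 0.2347, 30, 27, 2.3)
white [225. 143.] (0.7782, 0.2078, 51, 24, 33.8)
table z 5.726310420317571e-05 bed z 0.049750647887127464
kiln (0.552, 0.0103, 280, 230, 89.9)
unit (0.4719, -0.35, 202, 109, 89.8)
knob bar 112 [ 0.4711305  -0.40404192  0.09228871] (0.4723, -0.4043, 40, 17, 3.6)
knob disc 132 [ 0.47252561 -0.39657211  0.0627496 ] (0.4744, -0.404, 57, 56, 4.5)
top red [428.66666667 284.44444444] 59.5 [ 0.4145 -0.2965  0.1688]
top orange [411.76470588 253.76470588] 12.5 [ 0.4862 -0.2775  0.1041]
scene red [158.82352941 185.17647059] 29.5 [ 0.4241 -0.3021  0.1666]
```

View pics/unit0.png

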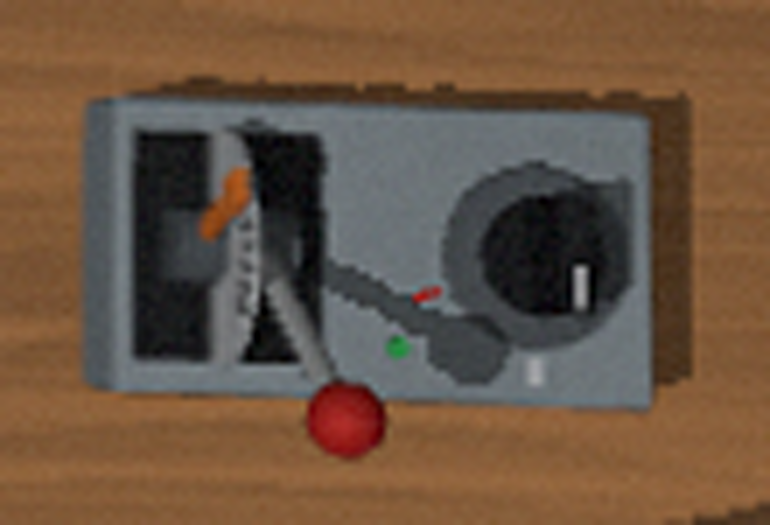

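The top view shows four tiles: yellow (185,194), violet (215,198), green (144,224) and blue (208,260). There is no black one, and the pink ones are decoys. The discs are at (178,227), (213,225), (141,263) and (176,257). The lever's red ball leans to the robot side, with the orange pointer behind its plate. I'm moving to the blue tile first.

```bash
cat > m.py <<'E'
import sys
from h import *
# measure: top view all; wrist if asked
def rep(n,amin,amax):
    c,im,d=snap(n)
    for k,cn,z in things(c,im,amin=amin,amax=amax):
        p=rect(plane(c,im,cn.reshape(-1,2),z))
        if k!='pink' and 22<p[2]<56 and p[3]>20 and p[1]>-.13 and p[0]<.72: print(n,k,p)
if 't' in sys.argv[1]: rep('top',60,900)
if 'w' in sys.argv[1]: rep('wrist',400,40000)
s=ctrl.get_state(); q=s['tcp_rot']
print('t %.2f'%s['time'],'tcp',s['eef_pos'].round(4),'psi %.1f'%np.degrees(2*np.arctan2(q[1],q[0])),'open %.3f'%s['opening'],'ff %.1f'%s['finger_force'],'F',s['contact_force'].round(1))
E
H='python3 -m handwheel'
$H '[0.131,0.233,0,0,0,0.0164, 0.131,0.233,0,0,0,0.0164, 0.131,0.233,0,0,0,0.0164, 0.131,0.233,0,0,0,0.0164, 0.131,0.233,0,0,0,0.0164]' 0.65
$H '[0.131,0.233,0,0,0,0.0164, 0.131,0.233,0,0,0,0.0164, 0.131,0.233,0,0,0,0.0164, 0.131,0.233,0,0,0,0.0164, 0.131,0.233,0,0,0,0.0164]'
$H '[0.131,0.233,0,0,0,0.0164, 0.131,0.233,0,0,0,0.0164, -0.0226,0.2475,0,0,0,0.0164, -0.0226,0.2475,0,0,0,0.0164, -0.0226,0.2475,0,0,0,0.0164]'
$H '[-0.0226,0.2475,0,0,0,0.0164, -0.0226,0.2475,0,0,0,0.0164, -0.0226,0.2475,0,0,0,0.0164, -0.0226,0.2475,0,0,0,0.0164, -0.0226,0.2475,0,0,0,0.0164]'
$H '[-0.0226,0.2475,0,0,0,0.0164, -0.0226,0.2475,0,0,0,0.0164, -0.0226,0.2475,0,0,0,0.0164, -0.0226,0.2475,0,0,0,0.0164, 0,0,0,0,0,0]'
python3 m.py tw
```

```text
time: 0.72
eef_pos: [0.3634, -0.4445, 0.2238]
tcp_rot: [0.965, 0.263, 0.0, 0.0]
contact_force: [-0.3, 0.3, -0.4]
opening: 0.647
finger_force: 0.0
time: 1.13
eef_pos: [0.4617, -0.2696, 0.2241]
tcp_rot: [0.946, 0.325, 0.0, 0.0]
contact_force: [1.1, 0.4, -0.0]
opening: 0.65
finger_force: 0.0
time: 1.55
eef_pos: [0.4901, -0.0883, 0.2238]
tcp_rot: [0.923, 0.385, 0.0, -0.0]
contact_force: [0.5, -0.5, 0.9]
opening: 0.655
finger_force: 0.0
time: 1.97
eef_pos: [0.4728, 0.0972, 0.2241]
tcp_rot: [0.896, 0.444, 0.0, 0.0]
contact_force: [1.2, 0.5, 0.6]
opening: 0.649
finger_force: 0.0
time: 2.38
eef_pos: [0.4585, 0.2491, 0.2241]
tcp_rot: [0.871, 0.492, 0.001, -0.001]
contact_force: [-1.0, -0.3, -0.3]
opening: 0.651
finger_force: 0.0
top blue (0.4593, 0.2454, 42, 34, 58.5)
top green (0.5516, 0.4205, 41, 34, -43.1)
top yellow (0.6377, 0.313, 44, 39, -43.3)
top violet (0.6263, 0.2325, 43, 34, -31.3)
top white (0.5053, -0.109, 35, 22, 27.5)
top white (0.5457, 0.328, 30, 27, 2.7)
top white (0.5533, 0.2347, 30, 27, 2.3)
wrist blue (0.4603, 0.243, 43, 34, 58.1)
wrist yellow (0.6376, 0.311, 45, 36, -43.4)
wrist violet (0.6271, 0.2301, 44, 34, -31.5)
wrist white (0.553, 0.2338, 31, 31, -27.9)
wrist white (0.4656, 0.3272, 30, 30, -31.1)
wrist white (0.5469, 0.3261, 31, 30, -31.3)
wrist white (0.4487, 0.4183, 31, 30, -38.4)
t 2.48 tcp [0.4592 0.2451 0.2237] psi 58.7 open 0.647 ff 0.0 F [ 0.4 -0.7 -0.8]
```

```bash
H='python3 -m handwheel'
$H '[0,-0.007,-0.24,0,0,0, 0,0,-0.24,0,0,0, 0,0,-0.24,0,0,0, 0,0,-0.24,0,0,0, 0,0,-0.2,0,0,0]' |tail -4
$H '[0,0,-0.1,0,0,0, 0,0,-0.05,0,0,0, 0,0,-0.035,0,0,0, 0,0,0,0,0,0]'
$H '[0,0,0,0,0,0, 0,0,0,0,0,0, 0,0,0,0,0,0, 0,0,0,0,0,0, 0,0,0,0,0,0]' 0 45 
$H '[0,0,0.1,0,0,0, 0,0,0.2,0,0,0, 0,0,0.24,0,0,0, 0,0,0.24,0,0,0, 0,0,0,0,0,0]' 
python3 m.py -
```

```text
tcp_rot: [0.873, 0.488, -0.001, 0.0]
contact_force: [0.2, 0.9, -0.6]
opening: 0.654
finger_force: 0.0
time: 3.23
eef_pos: [0.4601, 0.2421, 0.0219]
tcp_rot: [0.873, 0.488, -0.0, 0.0]
contact_force: [0.1, 0.2, 1.3]
opening: 0.656
finger_force: 0.0
time: 3.65
eef_pos: [0.4602, 0.2431, 0.0228]
tcp_rot: [0.872, 0.489, 0.001, 0.0]
contact_force: [0.0, -0.3, 0.2]
opening: -0.003
finger_force: 0.0
time: 4.07
eef_pos: [0.4647, 0.2446, 0.1478]
tcp_rot: [0.872, 0.489, 0.008, 0.002]
contact_force: [0.6, 1.1, 1.1]
opening: -0.0
finger_force: 0.0
t 4.07 tcp [0.4647 0.2446 0.1478] psi 58.5 open -0.000 ff 0.0 F [0.6 1.1 1.1]
```

```bash
python3 m.py tw; python3 -c "
from h import *
snap('wrist','w1.png')"
```

```text
top green (0.5516, 0.4205, 41, 35, -43.0)
top yellow (0.6377, 0.313, 44, 39, -43.3)
top violet (0.6263, 0.2325, 43, 34, -31.3)
top white (0.5457, 0.328, 30, 27, 2.7)
top white (0.5533, 0.2347, 30, 27, 2.3)
wrist blue (0.4603, 0.2436, 42, 35, 58.3)
wrist yellow (0.6375, 0.3109, 45, 36, -43.1)
wrist violet (0.6271, 0.2301, 43, 35, -31.4)
wrist white (0.5532, 0.2337, 32, 31, 74.6)
wrist white (0.4653, 0.3268, 31, 30, -31.4)
wrist white (0.5471, 0.3259, 31, 31, -7.2)
wrist white (0.4487, 0.4181, 31, 30, -30.8)
t 4.17 tcp [0.4611 0.2434 0.1416] psi 58.5 open -0.000 ff 0.0 F [-0.4 -0.2 -0.3]
```

View pics/w1.png

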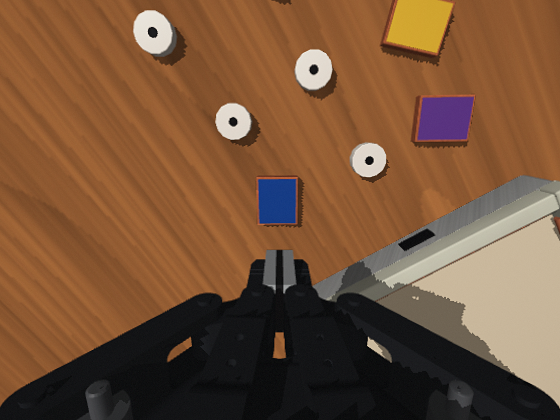

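Image: the blue tile at (278,200) is untouched, and the fingers shut above it, tips near (280,255). I'll check where the tips really are using depth.

Run:
```python
from h import *
s=ctrl.get_state();c,im,d=snap('wrist');P=cloud(c,im,d)
for v in range(244,292,4): print(v,P[v,274].round(4),P[v,286].round(4))
R=np.array(c['R']);p=s['eef_pos']
for dz in(0,-.019): 
    print(cv2.projectPoints((p+[0,0,dz]).reshape(1,3),cv2.Rodrigues(R)[0],np.array(c['t']),K(c,im),np.array(c['distortion']))[0].ravel())
print(p, c['R'], s['tcp_rot'])
```

```text
244 [ 0.4303  0.2032 -0.0014] [ 0.441   0.1967 -0.0013]
248 [ 0.4278  0.1992 -0.002 ] [ 0.4386  0.1929 -0.0013]
252 [0.4643 0.2538 0.1533] [0.4692 0.2506 0.153 ]
256 [0.4643 0.2537 0.1576] [0.4691 0.2506 0.1573]
260 [0.4645 0.2539 0.1624] [0.4693 0.2511 0.1628]
264 [0.4647 0.254  0.167 ] [0.4692 0.2511 0.1667]
268 [0.4648 0.2541 0.171 ] [0.4691 0.2511 0.1704]
272 [0.4647 0.2539 0.1742] [0.4691 0.2514 0.1746]
276 [0.4649 0.2541 0.1781] [0.4688 0.2509 0.1769]
280 [0.4645 0.2534 0.1801] [0.4687 0.251  0.1803]
284 [0.4648 0.2537 0.1837] [0.4685 0.2507 0.1827]
288 [0.4639 0.2522 0.1838] [0.4679 0.2497 0.1838]
[277.67301968 261.05876626]
[277.76177065 247.08634142]
[0.45972173 0.24299867 0.13945588] [[ 0.85254968 -0.5226441   0.00147959]
 [-0.50148686 -0.81723357  0.28397221]
 [-0.14720723 -0.24284241 -0.95883137]] [8.72436636e-01 4.88726990e-01 4.84850132e-04 1.05801318e-04]
```

Depth puts the shut tips well behind where I assumed, so I'll descend lower and watch the force.

```bash
H='python3 -m handwheel'
$H '[0,0,-0.2,0,0,0, 0,0,-0.2,0,0,0, 0,0,-0.2,0,0,0, 0,0,-0.15,0,0,0, 0,0,0,0,0,0]' 0.6 |grep -E 'eef|cont'
$H '[0,0,-0.033,0,0,0, 0,0,0,0,0,0]' |grep -E 'eef|cont|open'
python3 - <<'E'
from h import *
s=ctrl.get_state();c,im,d=snap('wrist','w2.png');P=cloud(c,im,d);print(s['eef_pos'],s['contact_force'])
R=np.array(c['R'])
Q=P.reshape(-1,3)-s['eef_pos']; psi=np.radians(58.5); x=Q[:,0]*np.cos(psi)+Q[:,1]*np.sin(psi); y=-Q[:,0]*np.sin(psi)+Q[:,1]*np.cos(psi)
hsv=cv2.cvtColor(im,cv2.COLOR_BGR2HSV).reshape(-1,3)
for sg in(1,-1):
    m=(y*sg>.02)&(y*sg<.045)&(abs(x)<.016)&(hsv[:,1]<70)&(hsv[:,2]>60)&(Q[:,2]<.06)
    print(sg,m.sum(),np.percentile(Q[m,2],[1,5,20,50]).round(4) if m.sum() else '')
E
```

```text
eef_pos: [0.4536, 0.241, 0.0194]
contact_force: [-1.7, -0.5, -0.9]
eef_pos: [0.4594, 0.2428, 0.0211]
contact_force: [0.5, 0.2, 0.4]
opening: 0.598
[0.45940483 0.24278618 0.02105283] [0.46517227 0.19362684 0.40363554]
1 493 [0.0152 0.0167 0.0248 0.0363]
-1 513 [0.0153 0.0174 0.0249 0.0371]
```

View pics/w2.png

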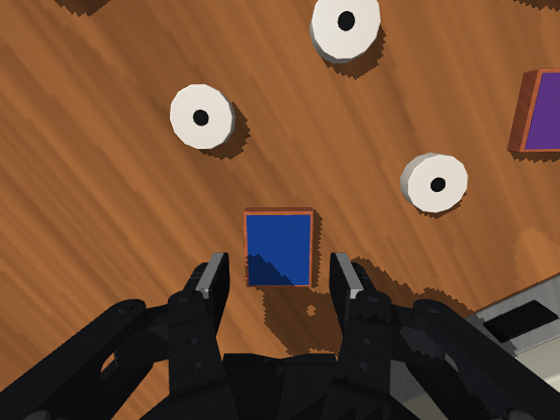

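The tips hang visibly above the tile, at about TCP+15 mm by depth. I'll keep descending under force guard.

```bash
H='python3 -m handwheel'
$H '[0,0,-0.08,0,0,0, 0,0,0,0,0,0]' |grep -E 'eef|cont'
$H '[0,0,-0.034,0,0,0, 0,0,0,0,0,0]' |grep -E 'eef|cont'
$H '[0,0,-0.02,0,0,0, 0,0,0,0,0,0]' |grep -E 'eef|cont'
$H '[0,0,0,0,0,0, 0,0,0,0,0,0, 0,0,0,0,0,0, 0,0,0,0,0,0]' 0 40
python3 -c "
from h import *
snap('wrist','w3.png')"
```

```text
eef_pos: [0.4596, 0.2428, 0.0092]
contact_force: [-1.0, -0.4, -0.2]
eef_pos: [0.4594, 0.2428, 0.0041]
contact_force: [-0.0, 0.9, -0.3]
eef_pos: [0.4596, 0.2429, 0.0013]
contact_force: [0.4, -0.0, -0.3]
time: 5.73
eef_pos: [0.4607, 0.2434, 0.0027]
tcp_rot: [0.873, 0.489, 0.001, -0.0]
contact_force: [0.1, 0.4, 2.2]
opening: 0.038
finger_force: 0.8
```

View pics/w3.png

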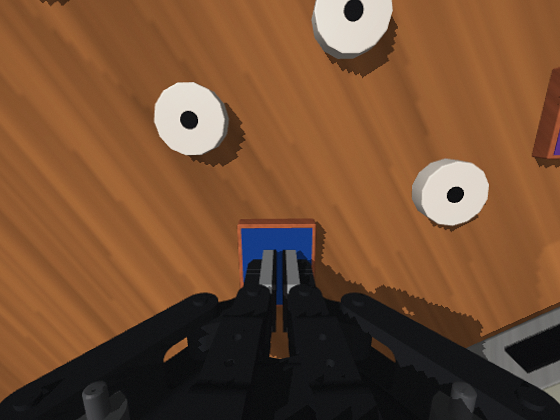

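The shut tips touch the tile top (z = 10 mm) with TCP reading 2.7 mm, so the tips are about 8 mm behind the reported TCP. I'll open and go about 10 mm lower.

```bash
H='python3 -m handwheel'
$H '[0,0,0.03,0,0,0, 0,0,0,0,0,0, 0,0,0,0,0,0, 0,0,0,0,0,0]' 0.62 |grep -E 'open'
$H '[0,0,-0.06,0,0,0, 0,0,0,0,0,0]' |grep -E 'eef|cont'
$H '[0,0,-0.03,0,0,0, 0,0,0,0,0,0]' |grep -E 'eef|cont'
$H '[0,0,0,0,0,0, 0,0,0,0,0,0, 0,0,0,0,0,0, 0,0,0,0,0,0]' 0 40
$H '[0,0,0.1,0,0,0, 0,0,0.2,0,0,0, 0,0,0.2,0,0,0, 0,0,0.2,0,0,0, 0,0,0,0,0,0]'
```

```text
opening: 0.567
eef_pos: [0.4585, 0.2424, -0.0047]
contact_force: [-0.0, 0.2, -1.6]
eef_pos: [0.4588, 0.2426, -0.0088]
contact_force: [0.3, -0.1, 0.1]
time: 6.78
eef_pos: [0.4598, 0.2429, -0.0074]
tcp_rot: [0.872, 0.489, 0.0, 0.0]
contact_force: [-0.0, -0.2, -0.3]
opening: 0.453
finger_force: 40.6
time: 7.2
eef_pos: [0.4641, 0.2444, 0.1044]
tcp_rot: [0.872, 0.489, 0.006, 0.001]
contact_force: [1.1, 0.1, -0.0]
opening: 0.453
finger_force: 40.6
```

```bash
H='python3 -m handwheel'
$H '[0.0237,-0.228,0,0,0,-0.0722, 0.0237,-0.228,0,0,0,-0.0722, 0.0237,-0.228,0,0,0,-0.0722, 0.0237,-0.228,0,0,0,-0.0722, 0.0237,-0.228,0,0,0,-0.0722]'|tail -2
$H '[0.0237,-0.228,0,0,0,-0.0722, 0.0237,-0.228,0,0,0,-0.0722, 0.0237,-0.228,0,0,0,-0.0722, 0.0237,-0.228,0,0,0,-0.0722, 0,0,0,0,0,0]'|tail -2
python3 m.py tw
```

```text
opening: 0.456
finger_force: 40.6
opening: 0.454
finger_force: 40.6
top green (0.5516, 0.4205, 41, 35, -43.0)
top yellow (0.6373, 0.3138, 46, 39, -42.5)
top violet (0.6262, 0.2325, 42, 34, -31.3)
top white (0.4484, 0.42, 29, 28, -42.6)
top white (0.4655, 0.328, 29, 29, 3.0)
top white (0.5457, 0.328, 30, 27, 2.7)
top white (0.5533, 0.2347, 30, 27, 2.3)
t 8.13 tcp [ 0.4914 -0.0658  0.097 ] psi -0.1 open 0.453 ff 40.6 F [-0.6  0.6 -0.3]
```

```bash
H='python3 -m handwheel'
$H '[0,0,-0.15,0,0,0, 0,0,-0.15,0,0,0, 0,0,-0.056,0,0,0, 0,0,0,0,0,0, 0,0,0,0,0,0]'|grep -E 'eef|cont'
$H '[0,0,0,0,0,0, 0,0,0,0,0,0, 0,0,0,0,0,0, 0,0,0.1,0,0,0, 0,0,0.3,0,0,0]' 0.58
$H '[0.1003,0.2198,0,0,0,-0.0387, 0.1003,0.2198,0,0,0,-0.0387, 0.1003,0.2198,0,0,0,-0.0387, 0.1003,0.2198,0,0,0,-0.0387, 0.1003,0.2198,0,0,0,-0.0387]' 0.62 |tail -2
$H '[0.1003,0.2198,0,0,0,-0.0387, 0.1003,0.2198,0,0,0,-0.0387, 0.1003,0.2198,0,0,0,-0.0387, 0.1003,0.2198,0,0,0,-0.0387, 0,0,0,0,0,0]'|tail -2
python3 m.py tw
```

```text
eef_pos: [0.4914, -0.0636, 0.0437]
contact_force: [0.2, -1.2, -0.7]
time: 8.97
eef_pos: [0.487, -0.0633, 0.0957]
tcp_rot: [1.0, 0.0, -0.006, -0.002]
contact_force: [0.3, -0.1, -0.4]
opening: 0.58
finger_force: 0.0
opening: 0.619
finger_force: 0.0
opening: 0.621
finger_force: 0.0
top blue (0.4926, -0.0669, 43, 35, 0.9)
top green (0.5516, 0.4205, 41, 35, -43.0)
top white (0.4484, 0.42, 29, 28, -42.6)
wrist green (0.5519, 0.4263, 35, 29, -34.8)
wrist yellow (0.6378, 0.3109, 44, 37, -43.4)
wrist violet (0.6273, 0.23, 43, 35, -31.1)
wrist white (0.5484, 0.3255, 31, 30, -9.0)
wrist white (0.5569, 0.2372, 30, 21, -28.4)
t 9.90 tcp [0.6271 0.2331 0.1006] psi -31.2 open 0.621 ff 0.0 F [ 0.  -0.1  0.3]
```

```bash
H='python3 -m handwheel'
$H '[0,-0.015,-0.2,0,0,0, 0,0,-0.2,0,0,0, 0,0,-0.2,0,0,0, 0,0,-0.124,0,0,0, 0,0,0,0,0,0]'|grep -E 'eef|cont'
$H '[0,0,0,0,0,0, 0,0,0,0,0,0, 0,0,0,0,0,0, 0,0,0,0,0,0, 0,0,0.1,0,0,0]' 0 40 | tail -2
$H '[0,0,0.2,0,0,0, 0,0,0.2,0,0,0, 0,0,0.2,0,0,0, 0,0,0.024,0,0,0, -0.0625,-0.246,0,0,0,0.0433]' | tail -2
$H '[-0.0625,-0.246,0,0,0,0.0433, -0.0625,-0.246,0,0,0,0.0433, -0.0625,-0.246,0,0,0,0.0433, -0.0625,-0.246,0,0,0,0.0433, -0.0625,-0.246,0,0,0,0.0433]' |tail -2
$H '[-0.0625,-0.246,0,0,0,0.0433, -0.0625,-0.246,0,0,0,0.0433, 0,0,0,0,0,0, 0,0,0,0,0,0]' |tail -2
python3 m.py t
```

```text
eef_pos: [0.6264, 0.2279, -0.0092]
contact_force: [0.1, 1.1, 0.1]
opening: 0.454
finger_force: 41.1
opening: 0.451
finger_force: 41.2
opening: 0.453
finger_force: 41.2
opening: 0.45
finger_force: 41.2
top green (0.5516, 0.4205, 41, 34, -43.1)
top yellow (0.6369, 0.3137, 46, 39, -43.4)
top white (0.4472, 0.4203, 30, 29, 29.5)
top white (0.4656, 0.328, 29, 29, -88.7)
top white (0.5457, 0.328, 30, 27, 2.7)
top white (0.5533, 0.2347, 30, 27, 2.3)
t 11.95 tcp [ 0.552  -0.0661  0.1012] psi -0.3 open 0.454 ff 41.2 F [-0.4  0.   0.4]
```

```bash
H='python3 -m handwheel'
$H '[0,0,-0.15,0,0,0, 0,0,-0.15,0,0,0, 0,0,-0.088,0,0,0, 0,0,0,0,0,0, 0,0,0,0,0,0]'|grep -E 'eef|cont'
$H '[0,0,0,0,0,0, 0,0,0,0,0,0, 0,0,0,0,0,0, 0,0,0.1,0,0,0, 0,0,0.288,0,0,0]' 0.58|tail -2
$H '[0.057,0.2513,0,0,0,-0.0478, 0.057,0.2513,0,0,0,-0.0478, 0.057,0.2513,0,0,0,-0.0478, 0.057,0.2513,0,0,0,-0.0478, 0.057,0.2513,0,0,0,-0.0478]' 0.62 |tail -2
$H '[0.057,0.2513,0,0,0,-0.0478, 0.057,0.2513,0,0,0,-0.0478, 0.057,0.2513,0,0,0,-0.0478, 0.057,0.2513,0,0,0,-0.0478, 0.057,0.2513,0,0,0,-0.0478]'|tail -2
$H '[0,0,0,0,0,0]' | tail -1
python3 m.py tw
```

```text
eef_pos: [0.5524, -0.0643, 0.0424]
contact_force: [-0.2, -0.3, -1.2]
opening: 0.575
finger_force: 0.0
opening: 0.625
finger_force: 0.0
opening: 0.619
finger_force: 0.0
finger_force: 0.0
top blue (0.4926, -0.0669, 43, 35, 0.9)
top violet (0.5543, -0.0661, 43, 35, 0.7)
top white (0.5533, 0.2347, 30, 27, 2.3)
wrist green (0.5557, 0.4147, 35, 34, 44.5)
wrist yellow (0.6379, 0.3109, 43, 37, -42.9)
wrist white (0.5541, 0.2329, 31, 30, -81.9)
t 13.80 tcp [0.6373 0.313  0.0989] psi -43.0 open 0.617 ff 0.0 F [ 0.2 -0.8 -0.7]
```

```bash
H='python3 -m handwheel'
$H '[0,-0.007,-0.2,0,0,0, 0,0,-0.2,0,0,0, 0,0,-0.2,0,0,0, 0,0,-0.118,0,0,0, 0,0,0,0,0,0]'|grep -E 'eef|cont'
$H '[0,0,0,0,0,0, 0,0,0,0,0,0, 0,0,0,0,0,0, 0,0,0,0,0,0, 0,0,0.1,0,0,0]' 0 40 | tail -2
$H '[0,0,0.2,0,0,0, 0,0,0.2,0,0,0, 0,0,0.2,0,0,0, 0,0,0.024,0,0,0, -0.017,-0.2513,0,0,0,0.0478]' | tail -2
$H '[-0.017,-0.2513,0,0,0,0.0478, -0.017,-0.2513,0,0,0,0.0478, -0.017,-0.2513,0,0,0,0.0478, -0.017,-0.2513,0,0,0,0.0478, -0.017,-0.2513,0,0,0,0.0478]' |tail -2
$H '[-0.017,-0.2513,0,0,0,0.0478, -0.017,-0.2513,0,0,0,0.0478, -0.017,-0.2513,0,0,0,0.0478, -0.017,-0.2513,0,0,0,0.0478, 0,0,0,0,0,0]' |tail -2
python3 m.py t
```

```text
eef_pos: [0.6379, 0.3086, -0.0092]
contact_force: [0.3, 0.2, 0.9]
opening: 0.452
finger_force: 41.2
opening: 0.452
finger_force: 41.2
opening: 0.452
finger_force: 41.2
opening: 0.454
finger_force: 41.2
top green (0.5516, 0.4205, 41, 34, -43.1)
top white (0.4484, 0.42, 29, 28, -42.6)
top white (0.4656, 0.328, 29, 29, -88.7)
top white (0.5457, 0.328, 30, 27, 2.7)
top white (0.5533, 0.2347, 30, 27, 2.3)
t 15.93 tcp [ 0.6118 -0.07    0.1005] psi -0.4 open 0.454 ff 41.2 F [-0.2 -0.  -0.5]
```

```bash
H='python3 -m handwheel'
$H '[0,0,-0.15,0,0,0, 0,0,-0.15,0,0,0, 0,0,-0.083,0,0,0, 0,0,0,0,0,0, 0,0,0,0,0,0]'|grep -E 'eef|cont'
$H '[0,0,0,0,0,0, 0,0,0,0,0,0, 0,0,0,0,0,0, 0,0,0.1,0,0,0, 0,0,0.288,0,0,0]' 0.58|tail -2
$H '[-0.0308,0.2487,0,0,0,-0.0368, -0.0308,0.2487,0,0,0,-0.0368, -0.0308,0.2487,0,0,0,-0.0368, -0.0308,0.2487,0,0,0,-0.0368, -0.0308,0.2487,0,0,0,-0.0368]' 0.62 |tail -2
$H '[-0.0308,0.2487,0,0,0,-0.0368, -0.0308,0.2487,0,0,0,-0.0368, -0.0308,0.2487,0,0,0,-0.0368, -0.0308,0.2487,0,0,0,-0.0368, -0.0308,0.2487,0,0,0,-0.0368]'|tail -2
$H '[-0.0308,0.2487,0,0,0,-0.0368, -0.0308,0.2487,0,0,0,-0.0368, -0.0308,0.2487,0,0,0,-0.0368, 0,0,0,0,0,0]' | tail -1
python3 m.py tw
```

```text
eef_pos: [0.6121, -0.0655, 0.0426]
contact_force: [0.6, -0.0, -0.4]
opening: 0.578
finger_force: 0.0
opening: 0.625
finger_force: 0.0
opening: 0.62
finger_force: 0.0
finger_force: 0.0
top blue (0.4926, -0.0669, 43, 35, 0.9)
top green (0.5536, 0.4186, 35, 35, -43.0)
top yellow (0.6157, -0.0693, 47, 38, 0.9)
top violet (0.5544, -0.0674, 43, 33, 0.9)
top white (0.4472, 0.4203, 30, 29, 29.5)
top white (0.4656, 0.328, 29, 29, -88.7)
top white (0.5455, 0.3301, 32, 24, 35.8)
wrist green (0.5521, 0.4183, 44, 35, -45.3)
wrist white (0.4661, 0.327, 31, 31, 19.1)
wrist white (0.5466, 0.3282, 31, 27, 28.4)
t 18.03 tcp [0.5513 0.4199 0.0992] psi -43.0 open 0.619 ff 0.0 F [ 0.7 -0.1 -0.6]
```

```bash
H='python3 -m handwheel'
$H '[0,-0.004,-0.2,0,0,0, 0,0,-0.2,0,0,0, 0,0,-0.2,0,0,0, 0,0,-0.118,0,0,0, 0,0,0,0,0,0]'|grep -E 'eef|cont'
$H '[0,0,0,0,0,0, 0,0,0,0,0,0, 0,0,0,0,0,0, 0,0,0,0,0,0, 0,0,0.1,0,0,0]' 0 40 | tail -2
$H '[0,0,0.2,0,0,0, 0,0,0.2,0,0,0, 0,0,0.2,0,0,0, 0,0,0.024,0,0,0, -0.0364,-0.2476,0,0,0,0.0435]' | tail -2
$H '[-0.0364,-0.2476,0,0,0,0.0435, -0.0364,-0.2476,0,0,0,0.0435, -0.0364,-0.2476,0,0,0,0.0435, -0.0364,-0.2476,0,0,0,0.0435, -0.0364,-0.2476,0,0,0,0.0435]' |tail -2
$H '[-0.0364,-0.2476,0,0,0,0.0435, -0.0364,-0.2476,0,0,0,0.0435, -0.0364,-0.2476,0,0,0,0.0435, -0.0364,-0.2476,0,0,0,0.0435, -0.0364,-0.2476,0,0,0,0.0435]' |tail -2
$H '[0,0,0,0,0,0]' | tail -1
python3 m.py t
```

```text
eef_pos: [0.5528, 0.4161, -0.0091]
contact_force: [0.1, -0.2, -0.4]
opening: 0.458
finger_force: 40.1
opening: 0.456
finger_force: 40.2
opening: 0.454
finger_force: 40.2
opening: 0.455
finger_force: 40.2
finger_force: 40.2
top yellow (0.6157, -0.0693, 47, 38, 0.9)
top violet (0.5585, -0.0673, 35, 33, 0.7)
top white (0.4484, 0.42, 29, 28, -42.6)
top white (0.4656, 0.328, 29, 29, -88.7)
top white (0.4789, -0.118, 49, 41, -7.5)
top white (0.5457, 0.328, 30, 27, 2.7)
top white (0.5533, 0.2347, 30, 27, 2.3)
t 20.25 tcp [0.4916 0.0065 0.1006] psi -0.4 open 0.457 ff 40.2 F [-0.1  0.4 -0.8]
```

```bash
H='python3 -m handwheel'
$H '[0,0,-0.15,0,0,0, 0,0,-0.15,0,0,0, 0,0,-0.083,0,0,0, 0,0,0,0,0,0, 0,0,0,0,0,0]'|grep -E 'eef|cont'
$H '[0,0,0,0,0,0, 0,0,0,0,0,0, 0,0,0,0,0,0, 0,0,0.1,0,0,0, 0,0,0.288,0,0,0]' 0.58|tail -2
$H '[0.0689,0.2478,0,0,0,0, 0.0689,0.2478,0,0,0,0, 0.0689,0.2478,0,0,0,0, 0.0689,0.2478,0,0,0,0, 0.0689,0.2478,0,0,0,0]' 0.55 |tail -2
$H '[0.0689,0.2478,0,0,0,0, 0,0,0,0,0,0]' |tail -1
python3 m.py tw
```

```text
eef_pos: [0.4921, 0.0103, 0.0428]
contact_force: [0.6, -0.1, -0.8]
opening: 0.579
finger_force: 0.0
opening: 0.548
finger_force: 0.0
finger_force: 0.0
top blue (0.4926, -0.0669, 43, 35, 0.9)
top green (0.4905, 0.0097, 43, 32, 1.3)
top yellow (0.6159, -0.0687, 44, 37, -3.3)
top violet (0.5543, -0.0674, 43, 33, 0.9)
top white (0.4472, 0.4203, 30, 29, 29.5)
wrist white (0.4529, 0.4201, 30, 23, -52.5)
wrist white (0.5481, 0.3258, 30, 30, -4.8)
wrist white (0.5539, 0.2326, 31, 30, -89.9)
t 21.77 tcp [0.5538 0.2335 0.0994] psi 0.0 open 0.551 ff 0.0 F [ 0.6 -0.1 -0.4]
```

```bash
H='python3 -m handwheel'
$H '[0,0,-0.2,0,0,0, 0,0,-0.2,0,0,0, 0,0,-0.2,0,0,0, 0,0,-0.113,0,0,0, 0,0,0,0,0,0]'|grep -E 'eef|cont'
$H '[0,0,0,0,0,0, 0,0,0,0,0,0, 0,0,0,0,0,0, 0,0,0,0,0,0, 0,0,0.1,0,0,0]' 0 30 | tail -2
$H '[0,0,0.2,0,0,0, 0,0,0.2,0,0,0, 0,0,0.2,0,0,0, 0,0,0.024,0,0,0, -0.002,-0.2478,0,0,0,0]' | tail -2
$H '[-0.002,-0.2478,0,0,0,0, -0.002,-0.2478,0,0,0,0, -0.002,-0.2478,0,0,0,0, -0.002,-0.2478,0,0,0,0, -0.002,-0.2478,0,0,0,0]' |tail -2
$H '[0,0,0,0,0,0]' | tail -1
python3 m.py t
```

```text
eef_pos: [0.5538, 0.2305, -0.0082]
contact_force: [0.6, -0.2, 1.3]
opening: 0.355
finger_force: 29.8
opening: 0.353
finger_force: 29.8
opening: 0.356
finger_force: 29.8
finger_force: 29.9
top white (0.4477, 0.4206, 31, 28, -42.6)
top white (0.4656, 0.328, 29, 29, -88.7)
top white (0.5457, 0.328, 30, 27, 2.7)
t 23.57 tcp [0.5519 0.0062 0.1008] psi -0.4 open 0.355 ff 29.9 F [ 0.2  0.4 -0.4]
```

```bash
H='python3 -m handwheel'
$H '[0,0,-0.15,0,0,0, 0,0,-0.15,0,0,0, 0,0,-0.083,0,0,0, 0,0,0,0,0,0, 0,0,0,0,0,0]'|grep -E 'eef|cont'
$H '[0,0,0,0,0,0, 0,0,0,0,0,0, 0,0,0,0,0,0, 0,0,0.1,0,0,0, 0,0,0.288,0,0,0]' 0.5|tail -2
$H '[-0.0042,0.2636,0,0,0,0, -0.0042,0.2636,0,0,0,0, -0.0042,0.2636,0,0,0,0, -0.0042,0.2636,0,0,0,0, -0.0042,0.2636,0,0,0,0]' 0.55 |tail -2
$H '[-0.0042,0.2636,0,0,0,0, -0.0042,0.2636,0,0,0,0, -0.0042,0.2636,0,0,0,0, 0,0,0,0,0,0]' |tail -1
python3 m.py tw
```

```text
eef_pos: [0.552, 0.0103, 0.0433]
contact_force: [0.5, 1.0, -0.4]
opening: 0.498
finger_force: 0.0
opening: 0.553
finger_force: 0.0
finger_force: 0.0
top blue (0.4926, -0.0669, 43, 35, 0.9)
top green (0.4905, 0.011, 43, 35, 1.1)
top yellow (0.6157, -0.0693, 47, 38, 0.9)
top violet (0.5543, -0.0674, 43, 33, 0.9)
wrist white (0.466, 0.3268, 31, 30, 0.1)
wrist white (0.5483, 0.3263, 31, 30, -89.9)
t 25.25 tcp [0.5466 0.3271 0.1002] psi 0.0 open 0.546 ff 0.0 F [ 0.5 -1.2 -0.6]
```

```bash
H='python3 -m handwheel'
$H '[0.005,0,-0.2,0,0,0, 0,0,-0.2,0,0,0, 0,0,-0.2,0,0,0, 0,0,-0.118,0,0,0, 0,0,0,0,0,0]'|grep -E 'eef|cont'
$H '[0,0,0,0,0,0, 0,0,0,0,0,0, 0,0,0,0,0,0, 0,0,0,0,0,0, 0,0,0.1,0,0,0]' 0 30 | tail -2
$H '[0,0,0.2,0,0,0, 0,0,0.2,0,0,0, 0,0,0.2,0,0,0, 0,0,0.024,0,0,0, 0.0542,-0.2636,0,0,0,0]' | tail -2
$H '[0.0542,-0.2636,0,0,0,0, 0.0542,-0.2636,0,0,0,0, 0.0542,-0.2636,0,0,0,0, 0.0542,-0.2636,0,0,0,0, 0.0542,-0.2636,0,0,0,0]' |tail -2
$H '[0.0542,-0.2636,0,0,0,0, 0.0542,-0.2636,0,0,0,0, 0,0,0,0,0,0]' | tail -2
python3 m.py t
```

```text
eef_pos: [0.5483, 0.3238, -0.0082]
contact_force: [-0.0, -0.4, 1.0]
opening: 0.354
finger_force: 29.8
opening: 0.359
finger_force: 29.8
opening: 0.356
finger_force: 29.8
opening: 0.36
finger_force: 29.9
top white (0.4484, 0.42, 29, 28, -42.6)
top white (0.4656, 0.328, 29, 29, -88.7)
t 27.22 tcp [0.6137 0.0055 0.1021] psi -0.5 open 0.355 ff 29.9 F [-0.5  0.5 -0.4]
```

```bash
H='python3 -m handwheel'
$H '[0,0,-0.15,0,0,0, 0,0,-0.15,0,0,0, 0,0,-0.088,0,0,0, 0,0,0,0,0,0, 0,0,0,0,0,0]'|grep -E 'eef|cont'
$H '[0,0,0,0,0,0, 0,0,0,0,0,0, 0,0,0,0,0,0, 0,0,0.1,0,0,0, 0,0,0.288,0,0,0]' 0.5|tail -2
$H '[-0.1089,0.2346,0,0,0,0, -0.1089,0.2346,0,0,0,0, -0.1089,0.2346,0,0,0,0, -0.1089,0.2346,0,0,0,0, -0.1089,0.2346,0,0,0,0]' 0.55 |tail -2
$H '[-0.1089,0.2346,0,0,0,0, -0.1089,0.2346,0,0,0,0, -0.1089,0.2346,0,0,0,0, -0.1089,0.2346,0,0,0,0, 0,0,0,0,0,0]' |tail -1
python3 m.py tw
```

```text
eef_pos: [0.6128, 0.0103, 0.0432]
contact_force: [0.1, -0.2, 0.3]
opening: 0.499
finger_force: 0.0
opening: 0.547
finger_force: 0.0
finger_force: 0.0
top blue (0.4926, -0.0669, 43, 35, 0.9)
top green (0.4905, 0.011, 43, 35, 1.1)
top yellow (0.6157, -0.0693, 47, 38, 0.9)
top violet (0.5544, -0.0674, 43, 33, 0.9)
wrist white (0.4491, 0.4181, 31, 31, 78.0)
wrist white (0.466, 0.3268, 31, 30, -89.8)
t 28.98 tcp [0.465  0.3271 0.0998] psi 0.1 open 0.549 ff 0.0 F [ 0.   1.  -0.5]
```

```bash
H='python3 -m handwheel'
$H '[0.003,0,-0.2,0,0,0, 0,0,-0.2,0,0,0, 0,0,-0.2,0,0,0, 0,0,-0.116,0,0,0, 0,0,0,0,0,0]'|grep -E 'eef|cont'
$H '[0,0,0,0,0,0, 0,0,0,0,0,0, 0,0,0,0,0,0, 0,0,0,0,0,0, 0,0,0.1,0,0,0]' 0 30 | tail -2
$H '[0,0,0.2,0,0,0, 0,0,0.2,0,0,0, 0,0,0.2,0,0,0, 0,0,0.024,0,0,0, 0.0819,-0.2304,0,0,0,0]' | tail -2
$H '[0.0819,-0.2304,0,0,0,0, 0.0819,-0.2304,0,0,0,0, 0.0819,-0.2304,0,0,0,0, 0.0819,-0.2304,0,0,0,0, 0.0819,-0.2304,0,0,0,0]' |tail -2
$H '[0.0819,-0.2304,0,0,0,0, 0,0,0,0,0,0]' | tail -2
python3 m.py t
```

```text
eef_pos: [0.4676, 0.3244, -0.0084]
contact_force: [-0.4, 0.5, -0.1]
opening: 0.359
finger_force: 29.8
opening: 0.359
finger_force: 29.8
opening: 0.355
finger_force: 29.8
opening: 0.358
finger_force: 29.9
top blue (0.4926, -0.0669, 43, 35, 0.9)
top yellow (0.617, -0.0692, 44, 38, 0.9)
top violet (0.5544, -0.0674, 43, 33, 0.9)
top white (0.4484, 0.42, 29, 28, -42.6)
t 30.87 tcp [0.5532 0.0809 0.1007] psi -0.4 open 0.359 ff 29.9 F [ 0.2 -0.4  0.4]
```

```bash
H='python3 -m handwheel'
$H '[0,0,-0.15,0,0,0, 0,0,-0.15,0,0,0, 0,0,-0.086,0,0,0, 0,0,0,0,0,0, 0,0,0,0,0,0]'|grep -E 'eef|cont'
$H '[0,0,0,0,0,0, 0,0,0,0,0,0, 0,0,0,0,0,0, 0,0,0.1,0,0,0, 0,0,0.25,0,0,0]' 0.5|tail -2
$H '[-0.0921,-0.2273,0.0909,0,0,0, -0.0921,-0.2273,0.0909,0,0,0, -0.0921,-0.2273,0.0909,0,0,0, -0.0921,-0.2273,0.0909,0,0,0, -0.0921,-0.2273,0.0909,0,0,0]' |tail -2
$H '[-0.0921,-0.2273,0.0909,0,0,0, -0.0921,-0.2273,0.0909,0,0,0, -0.0921,-0.2273,0.0909,0,0,0, -0.0921,-0.2273,0.0909,0,0,0, -0.0921,-0.2273,0.0909,0,0,0]' |tail -2
$H '[-0.0921,-0.2273,0.0909,0,0,0, 0,0,0,0,0,0, 0,0,0,0,0,0]' |tail -1
python3 m.py t
python3 - <<'E'
from h import *
c,im,d=snap('top'); 
c2,i2,d2=snap('wrist')
cv2.imwrite('pics/kw.png',np.hstack([cv2.resize(im[170:285,100:360],(800,354))[:,:800]]))
cv2.imwrite('pics/unitw.png',i2); np.savez('unitw.npz',d=d2,im=i2,**{k:np.array(v) for k,v in c2.items()})
E
```

```text
eef_pos: [0.552, 0.0848, 0.0428]
contact_force: [-0.0, 0.5, -0.4]
opening: 0.499
finger_force: 0.0
opening: 0.5
finger_force: 0.0
opening: 0.502
finger_force: 0.0
finger_force: 0.0
top blue (0.4926, -0.0669, 43, 35, 0.9)
top green (0.4905, 0.011, 43, 35, 1.1)
top yellow (0.6157, -0.0693, 47, 38, 0.9)
top violet (0.5544, -0.0674, 43, 33, 0.9)
top white (0.4472, 0.4203, 30, 29, 29.5)
t 32.83 tcp [ 0.4002 -0.2912  0.2454] psi -0.2 open 0.496 ff 0.0 F [-0.   0.9 -1.4]
```

View pics/unitw.png

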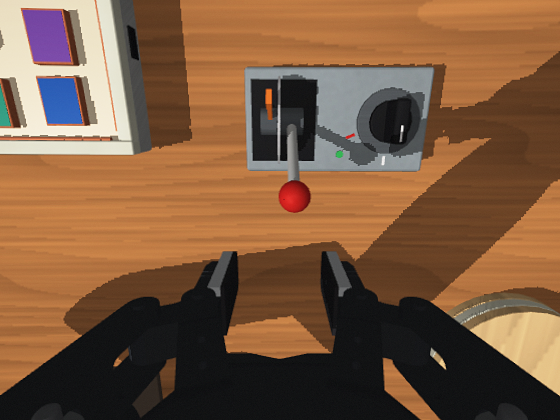

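View pics/kw.png

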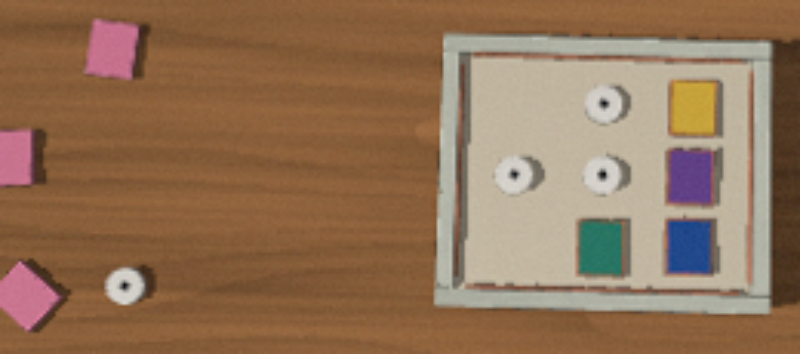

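Load complete: four tiles and three discs lie separately on the bed, and the fourth disc is on the table. In the unit view the ball is at (295,196), the orange pointer runs from (270,118) to its tip at (268,88), and the knob is at (388,122). Next I'll measure the angles.

```bash
cat > unit.py <<'E'
from h import *
def meas(c,im,d):
    P=cloud(c,im,d);v,u=np.mgrid[:420,:560]; hsv=cv2.cvtColor(im,cv2.COLOR_BGR2HSV)
    Q=P[(P[...,2]>.045)&(P[...,2]<.054)&(P[...,1]<-.22)&(P[...,1]>-.47)&(P[...,0]>.40)&(P[...,0]<.55)]
    U=rect(Q); print('unit',U)
    hx,hy,hz=U[0],U[1]+.051,.06   # refined below
    def onR(uv,r,side=1):
        o,q=ray(c,im,uv); res=[]
        for k in q:
            a=k[0]**2+k[2]**2;b=2*((o[0]-hx)*k[0]+(o[2]-hz)*k[2]);cc=(o[0]-hx)**2+(o[2]-hz)**2-r*r
            D=b*b-4*a*cc
            s=(-b-np.sqrt(D))/2/a if D>0 else -b/2/a
            res.append(o+s*k)
        return np.array(res)
    for nm,m in(('red',cv2.inRange(hsv,(0,190,60),(4,255,255))|cv2.inRange(hsv,(174,190,60),(179,255,255))),('orange',cv2.inRange(hsv,(6,190,100),(14,255,255)))):
        cs=[k for k in cv2.findContours(m,cv2.RETR_EXTERNAL,cv2.CHAIN_APPROX_NONE)[0] if cv2.contourArea(k)>40]
        for k in cs:
            w=k.reshape(-1,2); 
            X=plane(c,im,w.mean(0),.1)[0]
            if not(.33<X[0]<.62 and -.42<X[1]<-.22): continue
            if nm=='red':
                (a,b),r=cv2.minEnclosingCircle(k); p=onR([[a,b]],.115)[0]
                mm=cv2.drawContours(np.zeros((420,560),np.uint8),[k],-1,255,-1)
                print('ball px',a,b,r,'p',p.round(4),'theta %.3f'%(np.arctan2(p[0]-hx,p[2]-hz)+.6),'cloud',np.median(P[mm>0],0).round(4))
            else:
                mm=cv2.drawContours(np.zeros((420,560),np.uint8),[k],-1,255,-1)
                C=P[(cv2.erode(mm,np.ones((3,3)))>0)&(P[...,2]>.05)]
                p=onR(w,.058)
                j=p[:,0].argmax() if np.median(p[:,0])>hx else p[:,0].argmin()
                print('pointer px',w.min(0),w.max(0),'tip',p[j].round(4),'theta %.3f'%(np.arctan2(p[j,0]-hx,p[j,2]-hz)+.6))
                if len(C): 
                    e=np.linalg.svd(C-C.mean(0))[2][0]; print('cloud',len(C),'x',C[:,0].min().round(4),C[:,0].max().round(4),'z',C[:,2].min().round(4),C[:,2].max().round(4),'dir th %.3f'%(np.arctan(e[0]/e[2])+.6),'mean-dir th %.3f'%(np.arctan2(C[:,0].mean()-hx,C[:,2].mean()-hz)+.6))
    B=P[(P[...,2]>.088)&(P[...,2]<.098)&(P[...,1]<-.37)&(P[...,1]>-.44)&(abs(P[...,0]-hx)<.05)]
    if len(B): print('bar',rect(B),len(B))
    D=P[(P[...,2]>.058)&(P[...,2]<.068)&(P[...,1]<-.375)&(P[...,1]>-.44)&(abs(P[...,0]-hx)<.05)]
    if len(D): print('disc',rect(D))
E
python3 - <<'E'
from unit import *
z=np.load('unitw.npz'); c={k:z[k] for k in z.files}; c['cx']=float(c['cx']);c['cy']=float(c['cy']);c['fovy']=float(c['fovy'])
meas(c,z['im'],z['d'])
E
```

```text
unit (0.4732, -0.3521, 200, 110, 89.3)
ball px 294.33807373046875 196.17832946777344 15.878236770629883 p [ 0.4161 -0.3023  0.1598] theta 0.081 cloud [ 0.4183 -0.3016  0.1683]
pointer px [265  89] [271 119] tip [ 0.5004 -0.2788  0.1112] theta 1.088
cloud 100 x 0.4766 0.4996 z 0.0786 0.1168 dir th 1.063 mean-dir th 0.936
bar (0.4731, -0.407, 41, 14, -0.3) 694
disc (0.4747, -0.4059, 43, 40, -66.0)
```

```bash
H='python3 -m handwheel'
$H '[0.102,-0.072,0,0,0,0, 0,0,-0.2,0,0,0, 0,0,-0.2,0,0,0, 0,0,-0.1,0,0,0, 0,0,0,0,0,0]' 0.65 |grep -E 'eef|cont'
$H '[0,0,-0.1,0,0,0, 0,0,-0.09,0,0,0, 0,0,0,0,0,0]' |grep -E 'eef|cont'
$H '[0,0,0,0,0,0, 0,0,0,0,0,0, 0,0,0,0,0,0, 0,0,0,0,0,0, 0,0,0,0,0,0]' 0 20
python3 -c "
from unit import *
c,im,d=snap('wrist','grip.png');meas(c,im,d)"
```

```text
eef_pos: [0.414, -0.2977, 0.1649]
contact_force: [-0.8, 1.7, 0.2]
eef_pos: [0.4152, -0.2997, 0.14]
contact_force: [0.2, 0.2, -0.7]
time: 34.02
eef_pos: [0.4163, -0.3023, 0.1435]
tcp_rot: [1.0, -0.001, 0.001, 0.001]
contact_force: [-1.3, 1.5, 4.3]
opening: 0.285
finger_force: 19.7
unit (0.4733, -0.3521, 200, 110, 89.8)
ball px 278.6568603515625 277.3186340332031 26.530214309692383 p [ 0.4156 -0.3019  0.1595] theta 0.075 cloud [ 0.4204 -0.3021  0.1678]
pointer px [236 101] [250 142] tip [ 0.5006 -0.2786  0.1112] theta 1.090
cloud 297 x 0.4764 0.5001 z 0.0754 0.2929 dir th 0.830 mean-dir th 0.938
bar (0.4728, -0.4068, 41, 15, -0.2) 1519
disc (0.4746, -0.3956, 43, 20, -7.7)
```

View pics/grip.png

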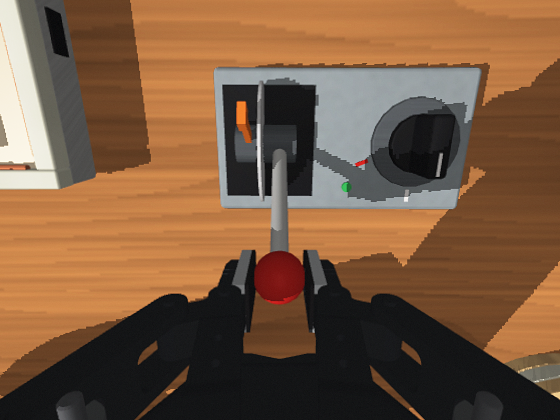

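```bash
H='python3 -m handwheel'
$H '[0.068,0,0.0347,0,0,0, 0.0713,0,0.028,0,0,0, 0.074,0,0.0207,0,0,0, 0.0753,0,0.0127,0,0,0, 0.0767,0,0.006,0,0,0]' |grep -E 'eef|cont|open'
$H '[0.0767,0,-0.002,0,0,0, 0.076,0,-0.01,0,0,0, 0.0747,0,-0.0173,0,0,0, 0.072,0,-0.0247,0,0,0, 0,0,0,0,0,0]' |grep -E 'eef|cont|open'
python3 -c "
from unit import *
c,im,d=snap('wrist','grip2.png');meas(c,im,d);print(ctrl.get_state()['eef_pos'])"
```

```text
eef_pos: [0.4718, -0.3026, 0.1579]
contact_force: [-2.7, -1.6, 0.9]
opening: 0.285
eef_pos: [0.5187, -0.3029, 0.1496]
contact_force: [1.1, -4.1, 3.9]
opening: 0.284
unit (0.4738, -0.352, 200, 110, 89.5)
ball px 279.4756164550781 294.1585388183594 26.96000862121582 p [ 0.5107 -0.3028  0.1689] theta 0.927 cloud [ 0.5159 -0.3026  0.1771]
bar (0.4733, -0.4068, 42, 15, 1.3) 950
disc (0.4774, -0.4024, 43, 31, -40.2)
[ 0.5181636  -0.30283761  0.14976701]
```

```bash
H='python3 -m handwheel'
$H '[0,0,0,0,0,0, 0,0,0,0,0,0, 0,0,0.1,0,0,0, 0,0,0.2,0,0,0, 0,0,0.2,0,0,0]' 0.65 |grep -E 'eef|cont|open'
$H '[-0.2,0,0.1,0,0,0, -0.2,0,0.05,0,0,0, -0.2,0,0,0,0,0, -0.15,0,0,0,0,0, 0,0,0,0,0,0]' |grep -E 'eef|cont|open'
python3 -c "
from unit import *
c,im,d=snap('wrist');meas(c,im,d)
cv2.imwrite('pics/u3.png',cv2.resize(im[40:220,220:460],(800,600),interpolation=cv2.INTER_CUBIC))"
```

```text
eef_pos: [0.5135, -0.2995, 0.2213]
contact_force: [0.8, -0.2, 0.2]
opening: 0.652
eef_pos: [0.3995, -0.3001, 0.245]
contact_force: [-0.0, -0.3, -0.7]
opening: 0.649
unit (0.4735, -0.3522, 200, 109, 89.6)
ball px 282.5 62.75 21.043209075927734 p [ 0.5103 -0.3026  0.1689] theta 0.926 cloud [ 0.5087 -0.3028  0.178 ]
pointer px [254  88] [261 117] tip [ 0.5001 -0.2782  0.1115] theta 1.076
cloud 102 x 0.4774 0.4994 z 0.0789 0.117 dir th 1.090 mean-dir th 0.935
bar (0.4726, -0.4071, 41, 15, -0.5) 696
disc (0.4717, -0.4069, 43, 41, 57.3)
```

View pics/u3.png

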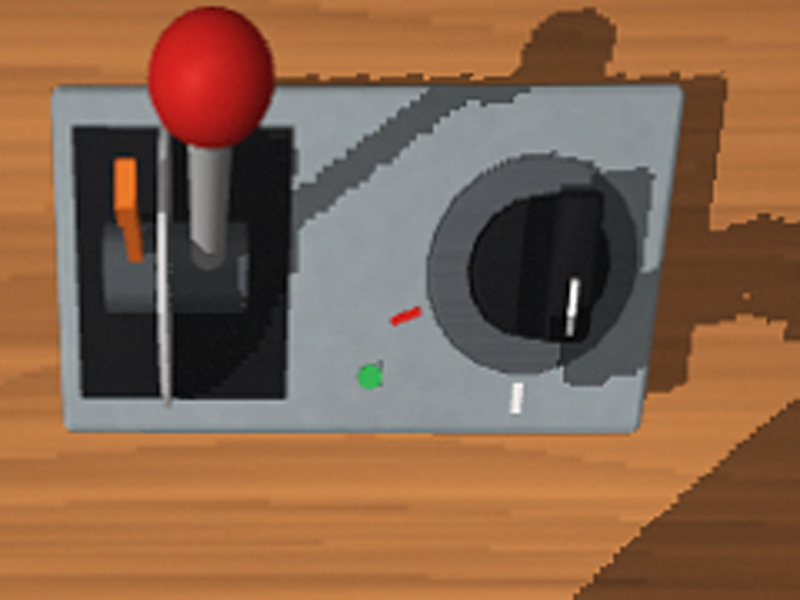

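```bash
H='python3 -m handwheel'
$H '[0.1,0.06,-0.2,0,0,0, 0,0,-0.2,0,0,0, 0,0,-0.2,0,0,0, 0,0,0,0,0,0, 0,0,0,0,0,0]' |grep -E 'eef|cont'
python3 -c "
from unit import *
c,im,d=snap('wrist');meas(c,im,d);P=cloud(c,im,d)
hsv=cv2.cvtColor(im,cv2.COLOR_BGR2HSV);m=cv2.inRange(hsv,(6,180,80),(15,255,255));m[220:]=0;m[:,:150]=0
for v in range(420):
    k=np.where(m[v]>0)[0]
    if len(k)>3 and v%4==0: p=np.median(P[v,k],0);print(v,k.min(),k.max(),p.round(4),hsv[v,int(np.median(k)),2],'th %.3f r %.4f'%(np.arctan2(p[0]-.4735,p[2]-.06)+.6,np.hypot(p[0]-.4735,p[2]-.06)))
"
```

```text
eef_pos: [0.4172, -0.2911, 0.1543]
contact_force: [0.7, 0.2, 0.4]
unit (0.4733, -0.3523, 200, 110, 89.6)
ball px 307.0779724121094 69.87614440917969 35.03145217895508 p [ 0.5105 -0.3027  0.1688] theta 0.929 cloud [ 0.509  -0.302   0.1782]
pointer px [258 103] [268 142] tip [ 0.5008 -0.2789  0.111 ] theta 1.095
cloud 215 x 0.4763 0.4997 z 0.0761 0.1165 dir th 1.076 mean-dir th 0.941
bar (0.4726, -0.4071, 42, 14, -0.1) 1375
disc (0.4743, -0.3964, 44, 22, -8.2)
104 258 266 [ 0.5003 -0.2803  0.1108] 251 th 1.085 r 0.0575
108 258 266 [ 0.498  -0.2807  0.1115] 240 th 1.044 r 0.0570
112 258 267 [ 0.4957 -0.2809  0.1128] 240 th 0.998 r 0.0572
116 258 267 [ 0.4934 -0.2808  0.1134] 240 th 0.956 r 0.0570
120 258 266 [ 0.4911 -0.2807  0.1147] 240 th 0.911 r 0.0574
124 258 266 [ 0.4888 -0.2808  0.115 ] 243 th 0.871 r 0.0571
128 259 267 [ 0.4864 -0.281   0.1101] 181 th 0.851 r 0.0517
132 262 267 [ 0.4834 -0.2811  0.0944] 181 th 0.880 r 0.0357
136 262 267 [ 0.4804 -0.2806  0.0861] 183 th 0.858 r 0.0270
140 263 267 [ 0.4772 -0.2805  0.0784] 183 th 0.797 r 0.0187
```

The pointer's orange end face spans rows 103–126. Its centre puts the pointer at θ≈0.97, and the lever is at 0.927. I'll nudge the ball the last 5 mm with shut fingers.

```bash
H='python3 -m handwheel'
$H '[0,-0.078,-0.04,0,0,0, 0,0,0,0,0,0, 0,0,0,0,0,0, 0,0,0,0,0,0, 0,0,0,0,0,0]' 0 |grep -E 'eef|cont|open'
$H '[0.12,0,0,0,0,0, 0.12,0,0,0,0,0, 0.12,0,0,0,0,0, 0.1,0,0,0,0,0, 0,0,0,0,0,0]' |grep -E 'eef|cont'
$H '[0,0,0,0,0,0]' |grep -E 'eef|cont'
python3 -c "
from unit import *
c,im,d=snap('wrist','push.png');meas(c,im,d)"
```

```text
eef_pos: [0.4182, -0.305, 0.1515]
contact_force: [-0.3, 0.3, -0.0]
opening: -0.001
eef_pos: [0.4889, -0.3047, 0.1513]
contact_force: [-0.3, -0.4, 0.5]
eef_pos: [0.4872, -0.3044, 0.1509]
contact_force: [-0.4, -0.6, 0.2]
unit (0.4739, -0.352, 200, 109, 89.3)
ball px 275.7808837890625 222.3837127685547 27.7925968170166 p [ 0.5153 -0.3028  0.1673] theta 0.969 cloud [ 0.5184 -0.303   0.1758]
pointer px [240 217] [248 235] tip [ 0.5002 -0.2786  0.1117] theta 1.071
cloud 103 x 0.4896 0.4998 z 0.1109 0.1157 dir th -0.608 mean-dir th 0.969
bar (0.4732, -0.4067, 42, 14, -0.4) 1042
disc (0.4775, -0.4004, 43, 27, -32.1)
```

View pics/push.png

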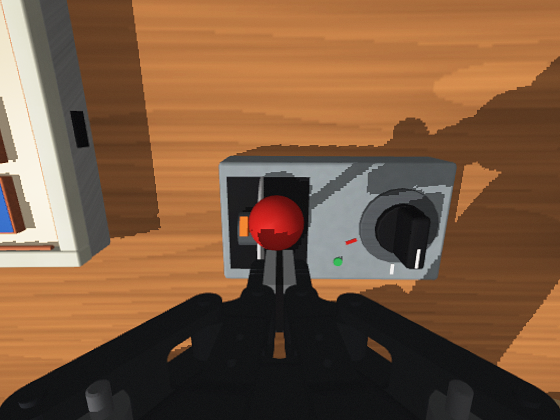

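```bash
H='python3 -m handwheel'
$H '[-0.15,0,0,0,0,0, -0.2,0,0,0,0,0, -0.1,0.07,0.05,0,0,0, 0,0,0,0,0,0, 0,0,0,0,0,0]' 0.65 |grep -E 'eef|cont|open'
cat > ang.py <<'E'
from unit import *
hx=.4735
c,im,d=snap('wrist');meas(c,im,d);P=cloud(c,im,d)
hsv=cv2.cvtColor(im,cv2.COLOR_BGR2HSV);m=(cv2.inRange(hsv,(6,180,215),(15,255,255))>0)&(P[...,2]>.1)&(abs(P[...,0]-hx)<.06)&(abs(P[...,1]+.279)<.015)
C=P[m];e=np.linalg.svd(C-C.mean(0))[2][2];x=(C[:,0].min()+C[:,0].max())/2;z=(C[:,2].min()+C[:,2].max())/2
print('pointer face',len(C),C[:,0].min(),C[:,0].max(),'centre th %.3f normal th %.3f'%(np.arctan2(x-hx,z-.06)+.6,np.arctan(e[0]/e[2])+.6))
E
python3 ang.py
```

```text
eef_pos: [0.4187, -0.2942, 0.1588]
contact_force: [-0.2, -0.7, -0.2]
opening: 0.646
unit (0.4733, -0.3522, 200, 110, 89.5)
ball px 299.021728515625 62.84782791137695 33.686988830566406 p [ 0.5156 -0.3029  0.1669] theta 0.977 cloud [ 0.5139 -0.3022  0.1762]
pointer px [253 107] [263 144] tip [ 0.5005 -0.279   0.1112] theta 1.088
cloud 208 x 0.4765 0.4999 z 0.076 0.1169 dir th 1.069 mean-dir th 0.943
bar (0.4724, -0.4067, 42, 15, -0.0) 1317
disc (0.4748, -0.3963, 43, 21, -9.7)
pointer face 142 0.48868402609960454 0.4999624886130981 centre th 0.972 normal th 0.984
```

Lever at 0.973–0.977 and pointer at 0.972–0.984, so they are in line and the pointer has not moved. Now the knob: a quick load check, then move over it.

```bash
H='python3 -m handwheel'
$H '[0,-0.251,0,0,0,0, 0,-0.251,0,0,0,0, 0,-0.251,0,0,0,0, 0.18,0,0,0,0,0, 0.18,0,0,0,0,0]' 0.42 |grep -E 'eef|cont|open'
$H '[0,0,0,0,0,0, 0,0,0,0,0,0]' |tail -1
python3 m.py t; python3 ang.py
```

```text
eef_pos: [0.4735, -0.4102, 0.1579]
contact_force: [-0.1, 0.4, -0.1]
opening: 0.42
finger_force: 0.0
top blue (0.4926, -0.0669, 43, 35, 0.9)
top green (0.4905, 0.011, 43, 35, 1.1)
top yellow (0.6157, -0.0693, 47, 38, 0.9)
top violet (0.5544, -0.0674, 43, 33, 0.9)
top white (0.4472, 0.4203, 30, 29, 29.5)
t 38.37 tcp [ 0.4737 -0.4069  0.1574] psi -0.1 open 0.423 ff 0.0 F [-1.4 -0.4 -0.5]
unit (0.4738, -0.3531, 200, 109, 89.5)
ball px 56.5 189.5 34.677181243896484 p [ 0.5161 -0.3024  0.1669] theta 0.977 cloud [ 0.5172 -0.3082  0.1749]
pointer px [ 84 207] [111 214] tip [ 0.4928 -0.28    0.1148] theta 0.933
cloud 74 x 0.4859 0.492 z 0.1036 0.1163 dir th 0.950 mean-dir th 0.889
bar (0.4733, -0.4082, 41, 14, -0.4) 940
disc (0.4739, -0.408, 43, 42, -88.4)
pointer face 47 0.4885373445533331 0.4927392258978344 centre th 0.905 normal th 1.026
```

```bash
H='python3 -m handwheel'
$H '[0,0,-0.15,0,0,0, 0,0,-0.15,0,0,0, 0,0,-0.15,0,0,0, 0,0,-0.1,0,0,0, 0,0,0,0,0,0]' |grep -E 'eef|cont'
$H '[0,0,-0.06,0,0,0, 0,0,0,0,0,0]' |grep -E 'eef|cont'
$H '[0,0,0,0,0,0, 0,0,0,0,0,0, 0,0,0,0,0,0, 0,0,0,0,0,0]' 0 60
```

```text
eef_pos: [0.4707, -0.4045, 0.0714]
contact_force: [-1.1, -0.4, -0.6]
eef_pos: [0.473, -0.4069, 0.0663]
contact_force: [-0.1, 1.1, -0.9]
time: 39.33
eef_pos: [0.474, -0.4077, 0.0683]
tcp_rot: [1.0, -0.001, 0.001, 0.001]
contact_force: [-0.4, 0.2, 4.3]
opening: 0.149
finger_force: 62.1
```

```bash
H='python3 -m handwheel'
$H '[0,0,0,0,0,-0.06, 0,0,0,0,0,-0.068, 0,0,0,0,0,-0.068, 0,0,0,0,0,-0.068, 0,0,0,0,0,-0.068]' |grep -E 'eef|rot|cont|open'
$H '[0,0,0,0,0,-0.068, 0,0,0,0,0,-0.068, 0,0,0,0,0,-0.068, 0,0,0,0,0,-0.068, 0,0,0,0,0,-0.068]' |grep -E 'eef|rot|cont|open'
$H '[0,0,0,0,0,-0.068, 0,0,0,0,0,0, 0,0,0,0,0,0]' |grep -E 'eef|rot|cont|open'
python3 m.py -
```

```text
eef_pos: [0.4737, -0.4088, 0.0683]
tcp_rot: [0.965, -0.261, 0.001, 0.002]
contact_force: [-1.8, -2.8, 2.6]
opening: 0.146
eef_pos: [0.4729, -0.4095, 0.0683]
tcp_rot: [0.862, -0.506, 0.001, 0.003]
contact_force: [-4.1, -3.2, 2.8]
opening: 0.147
eef_pos: [0.4727, -0.4096, 0.0683]
tcp_rot: [0.835, -0.55, 0.001, 0.003]
contact_force: [-3.6, -3.2, 3.1]
opening: 0.148
t 40.42 tcp [ 0.4727 -0.4096  0.0683] psi -66.7 open 0.148 ff 62.2 F [-3.6 -3.2  3.1]
```

Turned 66.7° (1.16 rad). Next I'll release, lift and retreat, then check everything.

```bash
H='python3 -m handwheel'
$H '[0,0,0,0,0,0, 0,0,0,0,0,0, 0,0,0,0,0,0, 0,0,0.1,0,0,0, 0,0,0.2,0,0,0]' 0.42 |grep -E 'eef|cont|open'
$H '[0,0,0.2,0,0,0, 0,0,0.2,0,0,0, 0,0,0.2,0,0,0, 0,0,0.2,0,0,0.06, 0,0,0.15,0,0,0.06]' |grep -E 'eef|cont|open'
$H '[-0.2,0.1,0,0,0,0.07, -0.2,0.1,0,0,0,0.07, -0.1,0.25,0,0,0,0.07, 0,0.25,0,0,0,0.07, 0,0,0,0,0,0.07]' |grep -E 'eef|cont|open'
$H '[0,0,0,0,0,0.07, 0,0,0,0,0,0.07, 0,0,0,0,0,0.07, 0,0,0,0,0,0.07, 0,0,0,0,0,0]' |grep -E 'eef|cont|open'
python3 m.py t; python3 ang.py
python3 - <<'E'
from h import *
c,im,d=snap('top');c2,i2,d2=snap('wrist')
cv2.imwrite('pics/fin.png',np.vstack([cv2.resize(im[170:290,90:370],(560,240)),i2[20:300]]))
E
```

```text
eef_pos: [0.4714, -0.404, 0.1071]
contact_force: [0.5, 0.3, -0.0]
opening: 0.42
eef_pos: [0.4742, -0.4071, 0.2574]
contact_force: [1.6, 0.0, 0.1]
opening: 0.42
eef_pos: [0.3975, -0.2968, 0.2536]
contact_force: [1.2, 0.1, -0.3]
opening: 0.416
eef_pos: [0.3986, -0.3016, 0.2542]
contact_force: [-0.9, 0.1, -0.8]
opening: 0.418
top blue (0.4926, -0.0669, 43, 35, 0.9)
top green (0.4905, 0.011, 43, 35, 1.1)
top yellow (0.6157, -0.0693, 47, 38, 0.9)
top violet (0.5544, -0.0674, 43, 33, 0.9)
top white (0.4484, 0.42, 29, 28, -42.6)
t 42.13 tcp [ 0.3986 -0.3017  0.2542] psi 0.7 open 0.422 ff 0.0 F [ 0.8 -0.6 -0.4]
unit (0.4733, -0.3523, 200, 110, 89.5)
ball px 282.5 56.60256576538086 19.912670135498047 p [ 0.5156 -0.3027  0.1669] theta 0.977 cloud [ 0.5137 -0.3028  0.1761]
pointer px [254  88] [261 117] tip [ 0.5003 -0.2833  0.1113] theta 1.084
cloud 91 x 0.4769 0.4995 z 0.0773 0.1166 dir th 1.070 mean-dir th 0.933
bar (0.4728, -0.4074, 41, 15, -68.6) 626
disc (0.4727, -0.406, 44, 40, 12.2)
pointer face 65 0.48903126016842285 0.5000973213286655 centre th 0.976 normal th 0.978
```

View pics/fin.png

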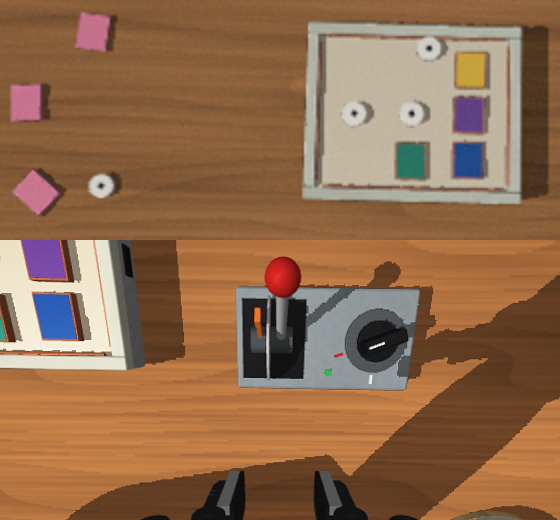

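The knob reads 68.6° (1.2 rad) and the lever is in line. But one disc has been knocked towards the far rim, to (429,48) in the upper crop, so I'll measure it.

Run:
```python
from h import *
c,im,d=snap('top');P=cloud(c,im,d);hsv=cv2.cvtColor(im,cv2.COLOR_BGR2HSV)
print(plane(c,im,[[304.5,194],[296,226.5],[267,226.5]],.062).round(4))
m=(P[...,2]>.056)&(P[...,0]>.455)&(P[...,0]<.649)&(P[...,1]>-.112)&(P[...,1]<.132)
m[:, :250]=0;m[:,345:]=0
n,l,s,ct=cv2.connectedComponentsWithStats(m.astype(np.uint8))
for i in range(1,n):
    Q=P[l==i]
    if len(Q)>20: e=np.linalg.svd(Q[Q[:,2]>np.percentile(Q[:,2],30)]-Q[Q[:,2]>np.percentile(Q[:,2],30)].mean(0))[2][2]; print(len(Q),rect(Q),'z',np.percentile(Q[:,2],[10,50,90,99]).round(4),'n',e.round(2))
# rim inner edge
print('rim pts x min at y~-.01:',[round(float(P[v,304,0]),4) for v in range(180,200)],[round(float(P[v,304,2]),4) for v in range(180,200)])
cv2.imwrite('pics/disc.png',cv2.resize(im[175:215,275:335],(600,400),interpolation=cv2.INTER_CUBIC))
```

```text
[[ 0.6357 -0.0098  0.062 ]
 [ 0.5501  0.0106  0.062 ]
 [ 0.5482  0.0858  0.062 ]]
115 (0.554, 0.0187, 200, 32, -17.8) z [0.0581 0.0616 0.064  0.0672] n [ 0.93 -0.33  0.15]
284 (0.5409, -0.0199, 222, 57, -33.1) z [0.0576 0.0603 0.0635 0.0661] n [-0.12  0.99 -0.12]
266 (0.5252, -0.0043, 176, 57, -66.0) z [0.0573 0.0602 0.0631 0.0662] n [ 0.03 -0.99  0.11]
116 (0.5125, 0.0837, 101, 29, 5.4) z [0.0593 0.062  0.0652 1.1001] n [ 0.99 -0.11  0.07]
115 (0.5172, 0.0393, 115, 30, -39.6) z [0.0583 0.0615 0.0644 0.067 ] n [0.66 0.75 0.02]
269 (0.4887, 0.0293, 73, 47, -87.2) z [0.0575 0.0602 0.0632 0.0661] n [ 0.06 -1.    0.04]
281 (0.4895, -0.0083, 147, 47, -87.9) z [0.0574 0.0601 0.0631 0.3084] n [ 0.08 -0.99  0.1 ]
rim pts x min at y~-.01: [0.6826, 0.6807, 0.6767, 0.6647, 0.6623, 0.6596, 0.6572, 0.654, 0.652, 0.6489, 0.6454, 0.6436, 0.6412, 0.6376, 0.6359, 0.6329, 0.6303, 0.6278, 0.6249, 0.6222] [0.0044, -0.0011, 0.0062, 0.0622, 0.0605, 0.0613, 0.0594, 0.063, 0.0586, 0.0616, 0.0672, 0.0616, 0.06, 0.0671, 0.0607, 0.0631, 0.0627, 0.062, 0.0639, 0.0641]
```

View pics/disc.png

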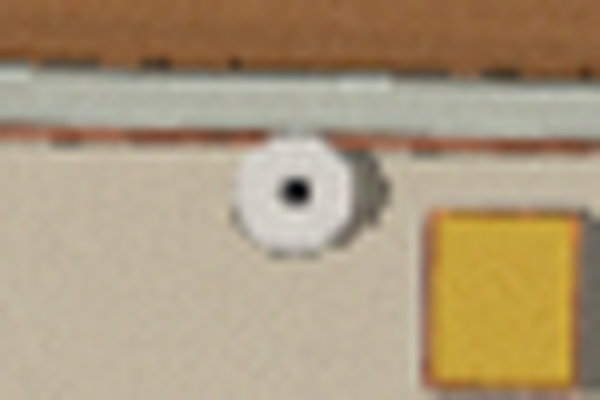

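```bash
H='python3 -m handwheel'
$H '[0.133,0.233,0,0,0,0, 0.133,0.233,0,0,0,0, 0.133,0.233,0,0,0,0, 0.133,0.233,0,0,0,0, 0.133,0.233,0,0,0,0]' |grep -E 'eef'
$H '[0.133,0.233,0,0,0,0, 0.133,0.233,0,0,0,0, 0.133,0.233,0,0,0,0, 0,0,0,0,0,0, 0,0,0,0,0,0]' |grep -E 'eef'
python3 - <<'E'
from h import *
Z=[]
for i in range(5):
    c,im,d=snap('wrist'); Z.append(d)
P=cloud(c,im,np.median(Z,0)); hsv=cv2.cvtColor(im,cv2.COLOR_BGR2HSV)
for cx,cy in((.6365,-.010),(.552,.0105),(.552,.085)):
    m=np.hypot(P[...,0]-cx,P[...,1]-cy)<.018
    Q=P[m&(P[...,2]>.057)]
    print('centroid',Q.mean(0).round(4),len(Q),'extent x',np.percentile(Q[:,0],[1,99]).round(4))
    Q=Q[np.hypot(*(Q[:,:2]-Q[:,:2].mean(0)).T)<.012]
    A=np.c_[Q[:,:2]-Q[:,:2].mean(0),np.ones(len(Q))]; s=np.linalg.lstsq(A,Q[:,2],rcond=None)[0]; print('  slope',s.round(4))
cv2.imwrite('pics/dw.png',im)
E
```

```text
eef_pos: [0.4988, -0.1257, 0.2544]
eef_pos: [0.5585, -0.0205, 0.2539]
centroid [ 0.6382 -0.0113  0.0614] 752 extent x [0.6227 0.6535]
  slope [0.002  0.0008 0.0616]
centroid [0.5569 0.016  0.2995] 7009 extent x [0.5422 0.5686]
  slope [1.1768 4.7749 0.3125]
centroid [0.5507 0.0837 0.0611] 585 extent x [0.5352 0.565 ]
  slope [0.004  0.0017 0.0613]
```

View pics/dw.png

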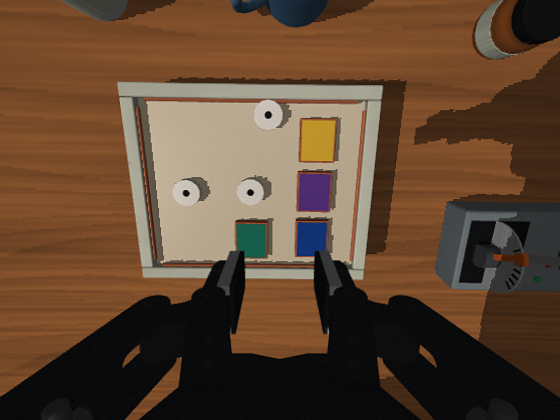

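The disc (268,115) lies flat: its tilt is 0.2% and its top is at 61.6 mm, the same as the other disc I could measure. It sits inside the rim on the bed, so I'm handing in.

```bash
python3 -c "
from plant import ctrl
print(ctrl.sign_off())"
```

```text
the job is handed in; nothing more can be done
None
```

The job is handed in: blue, green, yellow and violet tiles (no black one found) and three discs lie flat on the bed, one knocked against the rim wall, the fourth disc is on the table, lever and pointer both read about 0.98 rad, and the timer is clicked over at 1.2 rad.

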